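# Move the charged clip-in battery pack from desk charger to note checker

## Robot

A 6-joint arm with a two-finger parallel gripper is mounted at the origin on the work surface. World frame = base frame: x ahead of the robot, y to its left, z up, the work surface at z = 0. Lengths are in m, angles in rad, forces in N, time in s.
With the tool pointing down it reaches from about 0.4 to 0.825 m from the base axis. Payload 7 kg.
Tool frame: the origin (TCP) lies between the finger pads; the fingertips stand 11 mm ahead of it and the grasp point (between the pads) lies 8 mm behind it; z points along the fingers, y is the line along which they close (so a half turn about z gives the same grasp; the last joint's range is limited). The gripper opens to 88 mm and grips with 3 to 60 N. Pads are 19 mm wide; open, the fingers measure 130 mm over their backs; the gripper's body (78 mm by 193 mm) begins 47 mm behind the grasp point.
Start: joints at [1.629, 0.359, 0.012, 0, -1.224, -0.288], TCP at [0.154, 0.657, 0.202] pointing down, gripper open.
Joint ranges: [-3.07, 3.07], [-1.43, 2.12], [-1.02, 1.25], [-3.03, 1.67], [-3.05, -0], [-3.03, 3.03]. Speed limits (rad/s): [2.39, 2.39, 3.01, 3.14, 3.14, 3.14].

## Interface

Orientations are given as a unit quaternion [w, x, y, z].
In Python, from station import bot gives the robot as it stands. The module is installed in compiled form; this text tells all that it offers.
- The arm moves only by the tool step_arm, never from a script. Its argument "series" is one flat list of numbers, 7 for each row, row after row: the turn, a rotation vector about the tool's x, y, z in rad, then the shift along the tool's x, y, z in cm, then the finger opening in cm, from 0 to 8.76. In form: [wx, wy, wz, dx, dy, dz, jaw, wx, wy, wz, dx, dy, dz, jaw, ...]. A call has 1 to 5 rows; each row shifts and turns the commanded pose from where the row before left it, along the tool's axes as they then stand; what a row does not reach is not made up. A row lasts 1/10 s, in which the tool goes at most 50 mm and 8.59 degrees, less where a joint would pass 70% of its speed; a pose out of reach is approached as far as the arm can. A call with a gripper value outside its range is refused whole. The fingers move at their own pace and stop on an object; "newtons" is the grip in N (left out, the last holds). Time passes only in rows, so rows that do not move let the fingers close. It gives the time, the measured TCP pose, the force, the opening and the grip force at its end, in the units of the state.
- bot.get_obs(): the state, without advancing time (a new reading comes with each control period).
- bot.snapshot(name): name is "side" or "top"; returns a dict with "img" (400x640x3 uint8, red, green, blue), "camera_matrix" (3x3 intrinsics, pixels), "rvec" (rotation vector, rad) and "tvec" (3), from world to camera coordinates, as OpenCV has them. Camera axes: x right, y down, z forward; pixel columns grow to the right and rows downward; lengths in m; the calibration is good to about 2 mm. A picture is of the moment at which its call begins. There is no depth.
- bot.close_job(): hands the job in; it is judged then, once.
The state is a dict: "t": time; "joint_positions": joint angles; "qvel": joint speeds; "joint_torque": joint torques, N m; "ee_pos": TCP position; "eef_rot": TCP orientation; "ft_force": force on the tool from outside, world axes, zero at the start; "ft_torque": the same for the moment, N m; "grip_width": opening from 0.0 (shut) to 1.0 (fully open); "gripper_force": force on a finger pad.
Only numpy, scipy, OpenCV 4.12 (cv2) and the standard library are available. Lean on these libraries where they do the work, as an engineer would, in place of code of your own. Each camera call takes 0.05 s, during which the arm holds its last target. There are 200 camera calls.

## Task

Take the charged battery pack out of the desk charger: keep its orange release button pressed in while you draw it straight up, without wrenching it against its clip. Then plug it into the battery bay of the white note checker, button side towards the bay's orange mark, feeling for the exact place of its cradle, gently and fully home, and let go so that the button springs out and the clip engages. Leave the tumbler, the stamp and the ink pad where they are.

Things in the scene. Friction and masses are not known exactly. Their poses are not given: they have to be found in the camera images.
- pack: black battery pack with a yellow band, an upright block 30 (x) x 38 (y) x 95 (z) mm, 0.18 to 0.35 kg; origin at the centre of its underside, z up. At the start it is plugged 24 mm deep into the charger, its underside on the socket floor. Grip it across y at button height, one finger on the button in its +y face, one on the -y face: 45 mm wide with the button out, 39 mm fully pressed
- release (a joint): travel of the pack's release button and tooth, m: 0 = out (clip engaged), 0.006 = pressed fully in towards the pack's -y. The spring needs 6 N to start and 12 N to be fully in; at about 0.0055 the tooth is fully withdrawn
- button_face (a point): centre of the outer face of the orange button (18 mm wide along the pack's x, 22 mm high), 73 mm above the pack's underside; it stands 7 mm out of the +y face when not pressed, 1 mm when fully pressed
- charger: charger, black dock fixed to the table, 90 (x) x 120 (y) x 12 mm base plate with a socket block 66 x 82 mm rising to 42 mm; origin at the centre of its underside, z up. An orange mark on the +y side shows the clip side
- charger_seat (a point): centre of the charger's socket floor, 12 mm above the charger's origin; same axes. Socket and lips have the same sizes as the checker's cradle. In both, a sprung brass nub in the -x wall, 12 mm above the floor, bears on the pack with about 5 N and pushes it against the +x wall, so that it slides with 4 to 12 N of friction. A side push at button height is levered up about fivefold in the socket
- checker: desk note checker, white, fixed to the table, 150 (x) x 140 (y) mm; deck 42 mm high, bay with its mouth lips rising to 48 mm, a blue hood 82 mm high on the -x side (x from -75 to -30 mm); origin at the centre of its underside, z up
- bay_seat (a point): middle of the checker's battery well, at the level of the bay's rigid floor; 25 mm towards +x from the checker's origin and 18 mm up, axes of the checker. The bay itself, a grey cradle, is clamped up to 5 mm off this point along x and along y (not measured: find it by feel or sight), never turned. Its hole: 33 (x) x 41 (y) mm, 24 mm deep; the pack fits with 1.5 mm on each side
- tumbler: empty glass tumbler, 64 mm wide, 95 mm high, origin at the centre of its underside; leave alone
- stamp: wooden hand stamp standing up, 42 mm wide, 72 mm high, origin at the centre of its underside; leave alone
- ink_pad: blue ink pad box, 70 x 50 x 18 mm, origin at the centre of its underside; leave alone
- clip_tooth (a point): tip of the pack's steel clip tooth: 14 mm wide, 6 mm high, centred 11 mm above the underside, 5.5 mm out of the +y face; one piece with the button. While out it sits under a square ledge of the socket with 2 mm free play up: the pack neither comes out nor goes in unless the button is held in
- bay_mouth (a point): 30 mm above point bay_seat, at the height of the top of the cradle's lips, which flare outward at 45 degrees for 6 mm above the 24 mm deep hole and push a pack that is off centre towards the hole. Clip ledge in the +y wall (orange mark on the deck): the pack goes in with its y axis along the checker's y axis and its button held in
Things that resemble listed ones, but are neither listed nor needed, are in the scene too. Several things have the shape of the checker; the one meant has the colours described above.

How it is judged:
By the outcome, as a careful person would: the job done as asked, in the order asked, and still so for the second after the job is handed in, with the robot touching nothing.
It also fails if it takes over 64 s, if anything falls off the work surface, if the arm or the gripper's body presses on something with over 40 N, if the wrist force passes 120 N, or if a joint passes its speed limit or range.

## Working session

There is one attempt and no reset: what is moved stays moved. The work goes in short steps, Python scripts to look and compute and a tool call to move; the robot and the scene stay as the last step left them, time stands still between calls to the robot, and variables do not carry over. Pictures are saved under pics/ and viewed, at most 10 in all, crops included, and the job is handed in when it is done.

Besides the shell and the picture viewer there is one more tool, called after "Call:" by a JSON object that holds its "fn" and its "kwargs". step_arm: Moves the arm, as the interface text tells. Its arguments: {"type":"object","properties":{"series":{"type":"array"},"newtons":{"type":"number"}},"required":["series"]}

```bash
mkdir -p pics; cat > h.py <<'E'
import numpy as np, cv2, pickle
from scipy.spatial.transform import Rotation as R
def snap(bot,name,fn):
    s=bot.snapshot(name); cv2.imwrite(f'pics/{fn}.png',s['img'][:,:,::-1]); pickle.dump(s,open(f'pics/{fn}.pkl','wb')); return s
def load(fn): return pickle.load(open(f'pics/{fn}.pkl','rb'))
def ray(s,u,v):
    K=np.array(s['camera_matrix']);Rm=cv2.Rodrigues(np.array(s['rvec'],float))[0];t=np.array(s['tvec'],float).ravel()
    return -Rm.T@t, Rm.T@np.linalg.inv(K)@[u,v,1]
def atz(s,u,v,z):
    c,d=ray(s,u,v); return c+d*(z-c[2])/d[2]
def proj(s,P):
    return cv2.projectPoints(np.array(P,float).reshape(-1,3),np.array(s['rvec'],float),np.array(s['tvec'],float),np.array(s['camera_matrix'],float),None)[0].reshape(-1,2)
def crop(fn,out,x0,y0,w,h,k):
    im=cv2.imread(f'pics/{fn}.png')[y0:y0+h,x0:x0+w]; cv2.imwrite(f'pics/{out}.png',cv2.resize(im,None,fx=k,fy=k,interpolation=cv2.INTER_CUBIC))
E
python3 - <<'E'
from station import bot
from h import *
o=bot.get_obs(); print(o)
a=snap(bot,'top','top0'); b=snap(bot,'side','side0')
for s in(a,b): print(ray(s,320,200))
cv2.imwrite('pics/both0.png',np.vstack([cv2.imread('pics/top0.png'),cv2.imread('pics/side0.png')])[:, :])
E
```

```text
{'t': 0.0, 'joint_positions': array([ 1.62910516e+00,  3.59408533e-01,  1.10341107e-02, -3.16276242e-04,
       -1.22410510e+00, -2.88123563e-01]), 'qvel': array([ 1.39546891e-04, -1.31806530e-03,  8.39458768e-04,  1.01574113e-03,
        5.65628199e-05, -2.19897054e-04]), 'joint_torque': array([ 6.34057469e-04, -5.82718027e+01,  2.93066901e+01,  6.99789271e+00,
        7.08003514e-03, -1.44859014e-04]), 'ee_pos': array([0.1536706 , 0.65671942, 0.20120406]), 'eef_rot': array([ 8.54629636e-04,  9.93398870e-01, -1.14708128e-01, -1.40851257e-06]), 'ft_force': array([ 0.18284475,  0.06449733, -0.44886893]), 'ft_torque': array([ 0.04115109,  0.03915246, -0.0125142 ]), 'gripper_force': 0.0, 'grip_width': 1.0003208213197505}
(array([0.33118937, 0.04152551, 1.21741914]), array([ 0.14168993, -0.03186563, -0.98962827]))
(array([ 0.32818111, -0.72714405,  0.69311997]), array([ 0.17694077,  0.75674107, -0.62960369]))
```

View pics/top0.png

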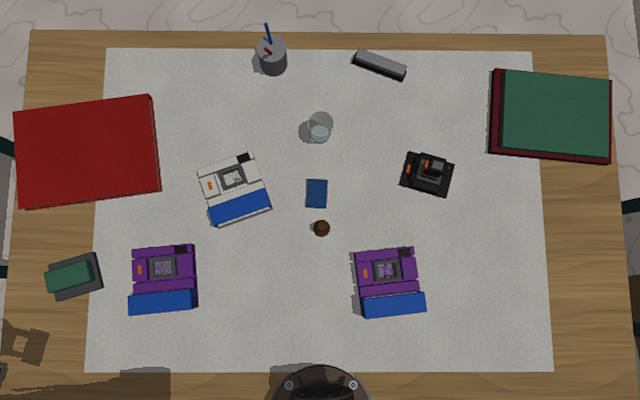

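View pics/side0.png

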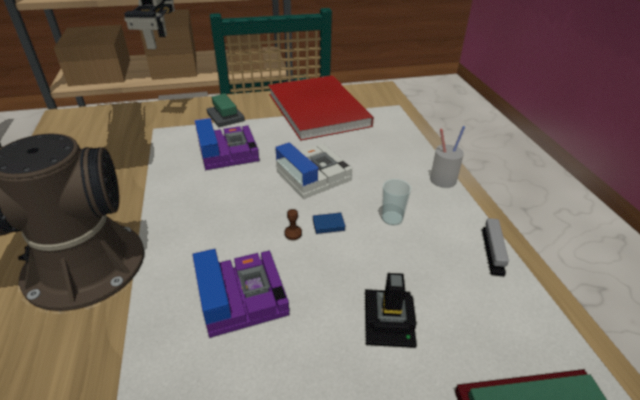

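Candidates with the checker's shape are the purple ones at top (163,280) and (387,283), and the white one with a blue hood at (233,188). The white one fits the description. The charger with the pack is at top (427,174) and side (393,300). The tumbler is at (319,127), the ink pad at (316,193) and the stamp at (321,228). I'll confirm in an enlarged crop.

```bash
python3 - <<'E'
from h import *
crop('top0','c1',190,140,90,95,6); crop('top0','c2',385,140,80,65,6)
a=cv2.imread('pics/c1.png');b=cv2.imread('pics/c2.png')
crop('side0','c3',355,265,70,85,6); crop('side0','c4',270,135,90,65,6)
def pad(a,w,h): return cv2.copyMakeBorder(a,0,h-a.shape[0],0,w-a.shape[1],cv2.BORDER_CONSTANT)
c=cv2.imread('pics/c3.png');d=cv2.imread('pics/c4.png')
k=lambda i:cv2.resize(i,None,fx=4.2/6,fy=4.2/6,interpolation=cv2.INTER_AREA)
cv2.imwrite('pics/m1.png',cv2.resize(np.hstack([pad(a,540,570)[:, :540]]),None,fx=1,fy=1))
cv2.imwrite('pics/m2.png',pad(np.hstack([pad(b,480,510)[:, :480],c[:, 60:380]]),800,510))
E
```

```text
(no output)
```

View pics/m1.png

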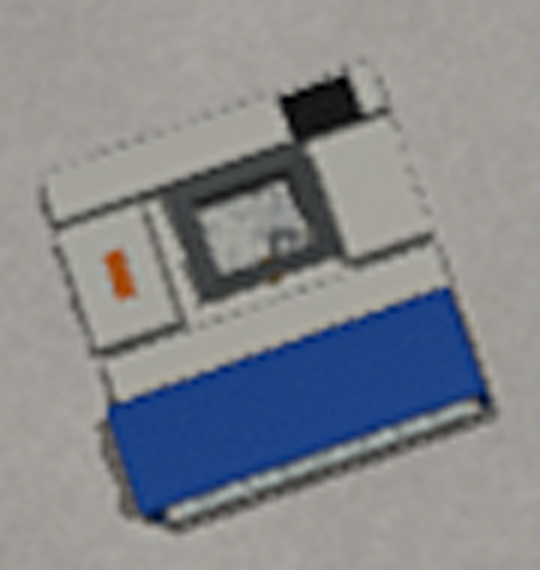

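View pics/m2.png

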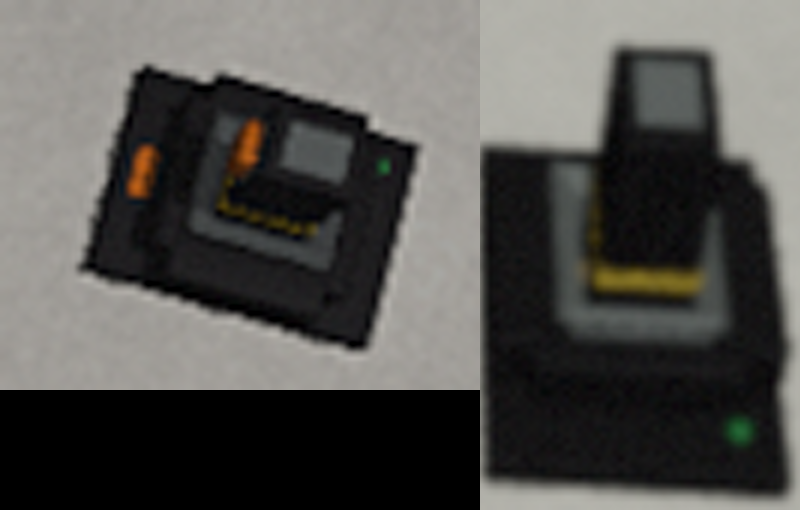

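The crops confirm it: a white checker with a blue hood, a grey cradle and an orange mark on its left (world +y). The charger's mark and the pack's button also face left.

```bash
cat > m.py <<'E'
from h import *
from scipy.optimize import least_squares
s=load('top0')
def px(p,x0,y0): return (np.array(p,float)+.5)/6-.5+[x0,y0]
def fit(P,uv,g):
    P=np.array(P)/1000
    def W(q): return np.c_[R.from_euler('z',q[2]).apply(P)[:,:2]+q[:2],P[:,2]]
    r=least_squares(lambda q:(proj(s,W(q))-uv).ravel(),g); print(np.r_[r.x[:2],np.degrees(r.x[2])],'res px\n',(r.fun.reshape(-1,2)).round(2)); return r.x
ch=px([(147,68),(83,270),(368,348),(418,147)],385,140)
print('charger'); fit([(45,60,12),(-45,60,12),(-45,-60,12),(45,-60,12)],ch,[.5,-.2,-.2])
pk=px([(288,122),(357,133),(350,183),(277,170)],385,140)
for p in pk: print('packtop',atz(s,*p,.107))
print('btn',atz(s,*px((245,147),385,140),.085))
ck=px([(45,185),(372,62),(110,408),(450,290),(490,402)],190,140)
print('checker'); q=fit([(75,70,42),(75,-70,42),(-30,70,82),(-30,-70,82),(-75,-70,82)],ck,[.5,.2,.2])
fr=px([(163,195),(305,143),(345,250),(203,302)],190,140)
f=np.array([atz(s,*p,.048) for p in fr]); print(f,f.mean(0),[np.linalg.norm(f[i]-f[i-1]) for i in range(4)])
c=R.from_euler('z',q[2]); print('cradle in checker',c.inv().apply(f.mean(0)-[q[0],q[1],0]))
E
python3 m.py
```

```text
charger
[  0.56921704  -0.26136437 -16.41674169] res px
 [[-0.97 -0.57]
 [ 0.36 -0.07]
 [ 0.04  0.77]
 [ 0.55 -0.15]]
packtop [ 0.58371054 -0.25163051  0.107     ]
packtop [ 0.57956309 -0.27784517  0.107     ]
packtop [ 0.56013786 -0.27441793  0.107     ]
packtop [ 0.56503731 -0.24677443  0.107     ]
btn [ 0.57870956 -0.24035092  0.085     ]
checker
[ 0.52545183  0.20759399 20.22947585] res px
 [[-0.49 -0.73]
 [ 0.36  0.36]
 [-0.71  0.92]
 [ 0.5  -0.06]
 [ 0.34 -0.52]]
[[0.56480401 0.24982457 0.048     ]
 [0.58617795 0.19406532 0.048     ]
 [0.54295109 0.17722781 0.048     ]
 [0.52183756 0.23274626 0.048     ]] [0.55394266 0.21346599 0.048     ] [np.float64(0.0462361800909338), np.float64(0.05971547918024578), np.float64(0.04639033076589555), np.float64(0.05939764039995492)]
cradle in checker [ 0.0287638 -0.0043418  0.048    ]
```

```bash
cat > ov.py <<'E'
from h import *
ims=[]
def ov(fn,q,boxes,x0,y0,w,h,k):
    s=load(fn); im=cv2.imread(f'pics/{fn}.png')[y0:y0+h,x0:x0+w]; im=cv2.resize(im,None,fx=k,fy=k,interpolation=cv2.INTER_CUBIC)
    for (cx,cy,lx,ly,z,col) in boxes:
        P=np.array([(cx+a*lx/2,cy+b*ly/2,z) for a,b in((1,1),(-1,1),(-1,-1),(1,-1))])/1000
        W=R.from_euler('z',q[2],degrees=True).apply(P)+[q[0],q[1],0]
        uv=((proj(s,W)-[x0,y0]+.5)*k-.5).round().astype(int); cv2.polylines(im,[uv],True,col,1)
    return im
C=[(0,0,90,120,12,(0,255,0)),(0,0,66,82,42,(255,255,0)),(1.5,0,30,38,107,(0,0,255)),(1.5,22.5,18,7,96,(255,0,255))]
K=[(0,0,150,140,42,(0,255,0)),(-52.5,0,45,140,82,(0,255,255)),(28.8,-4.3,45,53,48,(0,0,255)),(28.8,-4.3,33,41,42,(255,0,255))]
if __name__=='__main__':
    a=ov('top0',(.5692,-.2614,-16.4),C,385,140,80,75,5);b=ov('side0',(.5692,-.2614,-16.4),C,355,265,80,90,5)
    c=ov('top0',(.5255,.2076,20.2),K,190,145,90,85,4.4);d=ov('side0',(.5255,.2076,20.2),K,270,135,90,65,4.4)
    def pad(i,w,h): return cv2.copyMakeBorder(i,0,max(0,h-i.shape[0]),0,max(0,w-i.shape[1]),cv2.BORDER_CONSTANT)[:h,:w]
    cv2.imwrite('pics/ov.png',cv2.resize(np.vstack([np.hstack([pad(a,400,450),pad(b,400,450)]),np.hstack([pad(c,400,380),pad(d,400,380)])]),None,fx=.72,fy=.72,interpolation=cv2.INTER_AREA))
E
python3 ov.py
```

```text
(no output)
```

View pics/ov.png

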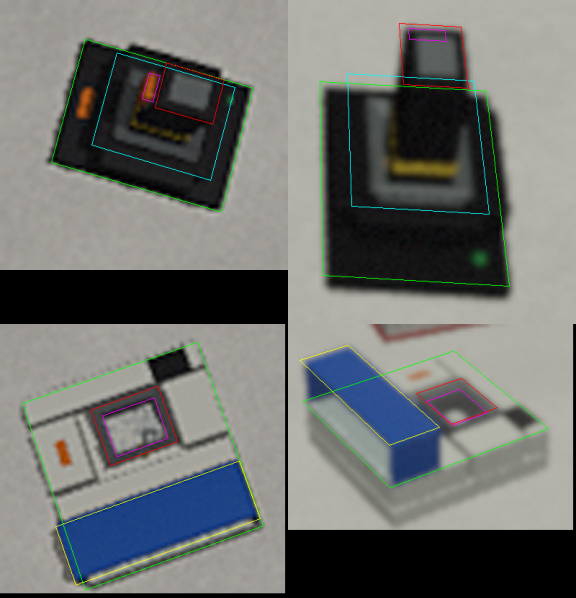

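The overlay fits both views to about 2 mm: the charger at (.569,-.261) with yaw -16.4°, the checker at (.5255,.2076) with yaw 20.2°, and the cradle about (+3.8,-4.3) mm off its nominal place. Next I work out the travel to above the pack.

```bash
cat > go.py <<'E'
from h import *
def delta(o,xyz,yaw):
    q=o['eef_rot'];Rt=R.from_quat([q[1],q[2],q[3],q[0]])
    Rg=R.from_euler('z',yaw,degrees=True)*R.from_euler('x',np.pi)
    return (Rt.inv()*Rg).as_rotvec(), Rt.inv().apply(np.array(xyz)-o['ee_pos'])*100
def inframe(p0,yaw,d): return np.array(p0)+R.from_euler('z',yaw,degrees=True).apply(d)
CH=[.5692,-.2614,0];YC=-16.4
CK=[.5255,.2076,0];YK=20.2
E
python3 - <<'E'
from station import bot
from go import *
o=bot.get_obs(); print(delta(o,inframe(CH,YC,[.0015,.0035,.2]),YC))
E
```

```text
(array([ 0.00150353, -0.00018354,  0.0563551 ]), array([61.55054196, 79.59355724,  0.25948749]))
```

Call:
{"fn": "step_arm", "kwargs": {"series": [0,0,0,3.2,3.1,0,8.7,0,0,0,3.2,3.1,0,8.7,0,0,0,3.2,3.1,0,8.7,0,0,0,3.2,3.1,0,8.7,0,0,0,3.2,3.1,0,8.7], "newtons": 30}}

```text
t: 0.6
ee_pos: [0.2748, 0.468, 0.2018]
eef_rot: [0.0, 0.993, -0.114, -0.0]
ft_force: [0.3, 0.2, 0.1]
grip_width: 0.989
gripper_force: 0.0
```

Call:
{"fn": "step_arm", "kwargs": {"series": [0,0,0,3.2,3.1,0,8.7,0,0,0,3.2,3.1,0,8.7,0,0,0,3.2,3.1,0,8.7,0,0,0,3.2,3.1,0,8.7,0,0,0,3.2,3.1,0,8.7]}}

```text
t: 1.1
ee_pos: [0.3952, 0.2807, 0.2022]
eef_rot: [-0.0, 0.993, -0.114, -0.0]
ft_force: [1.2, 0.9, 0.0]
grip_width: 0.994
gripper_force: 0.0
```

Call:
{"fn": "step_arm", "kwargs": {"series": [0,0,0,3.2,3.1,0,8.7,0,0,0,3.2,3.1,0,8.7,0,0,0,1.93,3.53,0,8.7,0,0,0,1.93,3.53,0,8.7,0,0,0,1.93,3.53,0,8.7]}}

```text
t: 1.6
ee_pos: [0.4752, 0.0895, 0.202]
eef_rot: [0.0, 0.993, -0.115, -0.0]
ft_force: [1.5, 0.8, -0.7]
grip_width: 0.994
gripper_force: 0.0
```

Call:
{"fn": "step_arm", "kwargs": {"series": [0,0,0,1.93,3.53,0,8.7,0,0,0,1.93,3.53,0,8.7,0,0,0,1.93,3.53,0,8.7,0,0,0,1.93,3.53,0,8.7,0,0,0,1.93,3.53,0,8.7]}}

```text
t: 2.1
ee_pos: [0.5289, -0.1043, 0.202]
eef_rot: [-0.0, 0.993, -0.115, -0.0]
ft_force: [0.2, 0.1, 0.5]
grip_width: 0.993
gripper_force: 0.0
```

Call:
{"fn": "step_arm", "kwargs": {"series": [0,0,0.056,1.93,3.53,0,8.7,0,0,0,1.93,3.53,0,8.7,0,0,0,1.93,3.53,0,8.7,0,0,0,1.93,3.53,0,8.7,0,0,0,0,0,0,8.7]}}

```text
t: 2.6
ee_pos: [0.5653, -0.2632, 0.2007]
eef_rot: [0.0, 0.99, -0.144, -0.001]
ft_force: [0.1, 0.5, -1.1]
grip_width: 0.992
gripper_force: 0.0
```

```bash
python3 - <<'E'
from station import bot
from go import *
o=bot.get_obs(); print(delta(o,inframe(CH,YC,[.0015,.0035,.2]),YC),o['t'],o['ft_force'],o['joint_positions'])
E
```

```text
(array([ 0.00091438,  0.0018687 , -0.00330383]), array([ 0.47184263, -0.63210329,  0.07201798])) 2.6 [ 0.06887789  0.49044065 -1.10407927] [-1.22649354e-01  2.76915352e-01 -1.08808228e-01  6.41184618e-04
 -1.18706646e+00  1.40366721e+00]
```

Call:
{"fn": "step_arm", "kwargs": {"series": [0,0,0,0.47,-0.63,0,8.7,0,0,0,0,0,3.5,8.7,0,0,0,0,0,3.5,8.7,0,0,0,0,0,3.0,8.7,0,0,0,0,0,2.3,8.7]}}

```text
t: 3.1
ee_pos: [0.5711, -0.2527, 0.0773]
eef_rot: [-0.0, 0.99, -0.142, -0.001]
ft_force: [0.0, 0.7, 0.3]
grip_width: 0.998
gripper_force: 0.0
```

Call:
{"fn": "step_arm", "kwargs": {"series": [0,0,0,0,0,0.05,6,0,0,0,0,0,0,5.5,0,0,0,0,0,0,5.5]}}

```text
t: 3.4
ee_pos: [0.573, -0.2542, 0.0805]
eef_rot: [0.0, 0.99, -0.142, 0.001]
ft_force: [0.2, 0.8, 0.9]
grip_width: 0.782
gripper_force: 0.0
```

```bash
python3 - <<'E'
from station import bot
from go import *
o=bot.get_obs(); print(delta(o,inframe(CH,YC,[.0015,.0035,.077]),YC),o['t'],o['ft_force'],o['grip_width'])
snap(bot,'side','side1');snap(bot,'top','top1')
crop('side1','c5',340,190,110,160,5);crop('top1','c6',370,110,110,100,5)
a=cv2.imread('pics/c5.png')[:600];b=cv2.imread('pics/c6.png')
cv2.imwrite('pics/m3.png',cv2.resize(np.hstack([cv2.resize(a,(400,436)),cv2.copyMakeBorder(cv2.resize(b,(400,364)),0,72,0,0,cv2.BORDER_CONSTANT)]),None,fx=1,fy=1))
E
```

```text
(array([-7.23604120e-05, -2.57842125e-03,  1.59754897e-03]), array([-0.01782199,  0.44787821,  0.34677502])) 3.4 [0.16651706 0.77960109 0.92531443] 0.7824353268974373
```

View pics/m3.png

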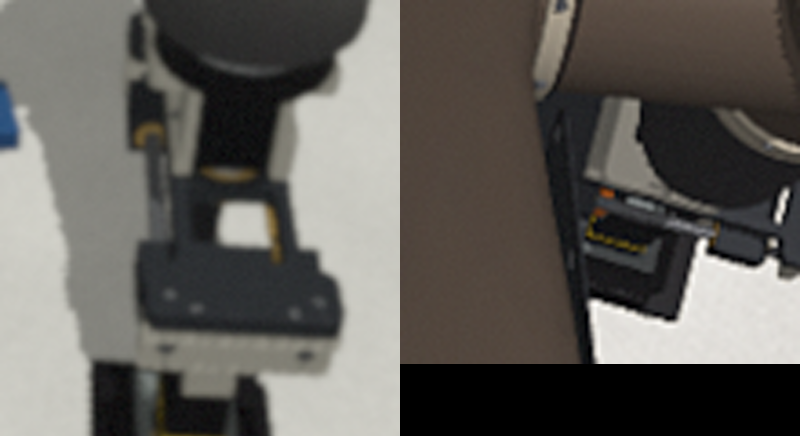

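Call:
{"fn": "step_arm", "kwargs": {"series": [0,0,0,0,0.45,0.35,5.5,0,0,0,0,0,0,5.5,0,0,0,0,0,0,5.5]}}

```text
t: 3.8
ee_pos: [0.5703, -0.2592, 0.0753]
eef_rot: [0.0, 0.99, -0.143, 0.0]
ft_force: [0.2, -0.7, 0.0]
grip_width: 0.627
gripper_force: 0.0
```

```bash
python3 - <<'E'
from station import bot
from go import *
o=bot.get_obs(); print(delta(o,inframe(CH,YC,[.0015,.0035,.077]),YC),o['t'],o['ft_force'],o['ft_torque'],o['grip_width']*.0876)
E
```

```text
(array([-1.25798390e-05, -9.48378420e-05, -7.71354826e-05]), array([ 0.11052275, -0.1068175 , -0.16934871])) 3.8 [ 0.22762036 -0.71503324  0.04257535] [-0.03076357 -0.05865532 -0.00400164] 0.05494871234223607
```

Call:
{"fn": "step_arm", "kwargs": {"series": [0,0,0,0.1,-0.1,-0.15,5.0,0,0,0,0,0,0,4.9,0,0,0,0,0,0,4.8,0,0,0,0,0,0,4.7], "newtons": 30}}

```text
t: 4.2
ee_pos: [0.5717, -0.2585, 0.0768]
eef_rot: [0.0, 0.99, -0.142, 0.0]
ft_force: [-0.6, -2.0, -0.1]
grip_width: 0.542
gripper_force: 0.8
```

```bash
cat > st.py <<'E'
from station import bot
from go import *
import sys
def st(xyz,yaw):
    o=bot.get_obs(); w,d=delta(o,xyz,yaw); np.set_printoptions(precision=3,suppress=True)
    print('turn',w,'shift cm',d,'t',round(o['t'],2)); c=R.from_euler('z',yaw,degrees=True).inv()
    print('F local',c.apply(o['ft_force']),'M local',c.apply(o['ft_torque']),'open mm',o['grip_width']*87.6,'grip',o['gripper_force']); return o
E
cat > s1.py <<'E'
from st import *
st(inframe(CH,YC,[.0015,.0035,.077]),YC)
E
python3 s1.py
```

```text
turn [ 0.    -0.     0.001] shift cm [-0.008  0.002 -0.018] t 4.2
F local [-0.034 -2.079 -0.118] M local [-0.728 -0.05   0.053] open mm 47.47004783704558 grip 0.848925244063139
```

Call:
{"fn": "step_arm", "kwargs": {"series": [0,0,0,0,0.12,0,4.55,0,0,0,0,0.02,0,4.5,0,0,0,0,0.05,0,4.4,0,0,0,0,0,0,4.4]}}

```text
t: 4.6
ee_pos: [0.571, -0.2601, 0.0766]
eef_rot: [0.0, 0.99, -0.142, -0.0]
ft_force: [-0.4, -1.6, 0.8]
grip_width: 0.508
gripper_force: 0.6
```

```bash
python3 s1.py
```

```text
turn [0. 0. 0.] shift cm [ 0.01  -0.178 -0.04 ] t 4.6
F local [ 0.111 -1.684  0.825] M local [-0.444  0.    -0.055] open mm 44.45822920263308 grip 0.5607513338327408
```

Call:
{"fn": "step_arm", "kwargs": {"series": [0,0,0,0,0.06,0,4.3,0,0,0,0,0.05,0,4.2,0,0,0,0,0,0,4.2]}}

```text
t: 4.9
ee_pos: [0.5707, -0.2611, 0.0766]
eef_rot: [-0.0, 0.99, -0.142, -0.0]
ft_force: [-0.5, -1.8, -0.9]
grip_width: 0.48
gripper_force: 0.5
```

```bash
python3 s1.py
```

```text
turn [0. 0. 0.] shift cm [ 0.01  -0.281 -0.038] t 4.9
F local [ 0.001 -1.883 -0.88 ] M local [-0.367 -0.068  0.022] open mm 42.02866076727251 grip 0.455296291038394
```

Call:
{"fn": "step_arm", "kwargs": {"series": [0,0,0,0,0.04,0,4.1,0,0,0,0,0.04,0,4.0,0,0,0,0,0,0,4.0]}}

```text
t: 5.2
ee_pos: [0.5705, -0.262, 0.0767]
eef_rot: [0.0, 0.99, -0.142, -0.0]
ft_force: [-0.7, -0.1, 0.5]
grip_width: 0.456
gripper_force: 0.6
```

```bash
python3 s1.py
```

```text
turn [0. 0. 0.] shift cm [ 0.005 -0.366 -0.035] t 5.2
F local [-0.634 -0.302  0.506] M local [-0.419 -0.025 -0.007] open mm 39.984238585335355 grip 0.6388235092163086
```

```bash
python3 - <<'E'
from station import bot
from h import *
snap(bot,'side','side2');snap(bot,'top','top2')
crop('side2','c7',355,255,70,90,6);crop('top2','c8',405,150,60,45,6)
a=cv2.imread('pics/c7.png');b=cv2.imread('pics/c8.png')
cv2.imwrite('pics/m4.png',np.hstack([a,cv2.copyMakeBorder(b,0,270,0,0,cv2.BORDER_CONSTANT)]))
E
```

```text
(no output)
```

View pics/m4.png

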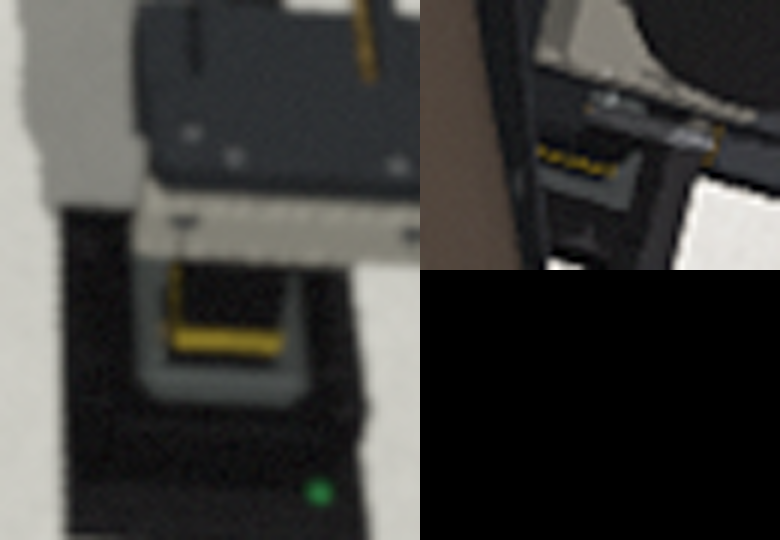

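Call:
{"fn": "step_arm", "kwargs": {"series": [0,0,0,0,0.05,0,3.9,0,0,0,0,0.0,0,3.6,0,0,0,0,0,0,3.6]}}

```text
t: 5.6
ee_pos: [0.5704, -0.2624, 0.0767]
eef_rot: [0.0, 0.99, -0.142, 0.0]
ft_force: [-0.7, -2.3, 0.1]
grip_width: 0.426
gripper_force: 30.0
```

```bash
python3 s1.py
```

```text
turn [ 0. -0.  0.] shift cm [ 0.002 -0.416 -0.026] t 5.6
F local [-0.007 -2.417  0.081] M local [-0.68   0.09   0.004] open mm 37.33577776443134 grip 30.00800997018814
```

```bash
python3 - <<'E'
from go import *
s=load('side2'); t=load('top2')
o=[.5705,-.262,0]
for n,d in {'body nearL':(-.039,-.0965,.132),'body nearR':(.039,-.0965,.132),'body nearL+30':(-.039,-.0965,.162),'body nearR+30':(.039,-.0965,.162),'fingerback':(0,-.041,.0657),'band':(0,-.019,.05)}.items():
    P=inframe(o,YC,d); print(n,proj(s,P),proj(t,P))
for z in (.036,.05,.055,.06): print(z,[proj(s,inframe(CH,YC,[.0015+a,-.019,z])) for a in(-.015,.015)])
s0=load('side0')
# pack vertical edges in side0: crop m2 px
f=lambda x,y:((np.array([x-480+60,y])+.5)/6-.5+[355,265])
for p in [(617,48),(710,50),(590,290),(700,295)]: print(p,f(*p))
print([proj(s0,inframe(CH,YC,[.0015+a,b,.107])) for a in(-.015,.015) for b in (-.019,.019)])
t0=load('top0'); print('btn',proj(t0,inframe(CH,YC,[.0015,.026,.085])),'btn top img',(np.array([245,147])+.5)/6-.5+[385,140])
E
```

```text
body nearL [[375.10693247 316.53246619]] [[478.08546309 192.01845371]]
body nearR [[426.91835461 319.4636358 ]] [[486.22944616 159.03566801]]
body nearL+30 [[376.86494096 304.00174769]] [[482.89114373 189.82655108]]
body nearR+30 [[430.1552899  306.96612834]] [[491.20518383 155.96789169]]
fingerback [[393.63037825 314.60055397]] [[449.47512227 174.15677125]]
band [[391.81047818 309.73737486]] [[438.69198351 172.83121344]]
0.036 [array([[382.55181978, 314.07447062]]), array([[399.4388045 , 315.02618833]])]
0.05 [array([[383.31885455, 309.16513782]]), array([[400.39323194, 310.12108036]])]
0.055 [array([[383.59691045, 307.38546755]]), array([[400.73922568, 308.34290783]])]
0.06 [array([[383.87717336, 305.59167159]]), array([[401.08796921, 306.55060329]])]
(617, 48) [387.41666667 272.58333333]
(710, 50) [402.91666667 272.91666667]
(590, 290) [382.91666667 312.91666667]
(700, 295) [401.25 313.75]
[array([[386.62459267, 288.00707664]]), array([[385.46522517, 271.01409501]]), array([[404.50689281, 288.97966117]]), array([[402.65906901, 271.92742771]])]
btn [[423.94051628 164.38302701]] btn top img [425.41666667 164.08333333]
```

```bash
python3 - <<'E'
from h import *
def g(fn):
    im=cv2.imread(f'pics/{fn}.png')[262:342,362:428].astype(float); im=np.clip(im/90,0,1)**.6*255
    return cv2.resize(im.astype(np.uint8),None,fx=4,fy=6,interpolation=cv2.INTER_CUBIC)
cv2.imwrite('pics/m5.png',np.hstack([g('side0'),g('side1'),g('side2')]))
E
```

```text
(no output)
```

View pics/m5.png

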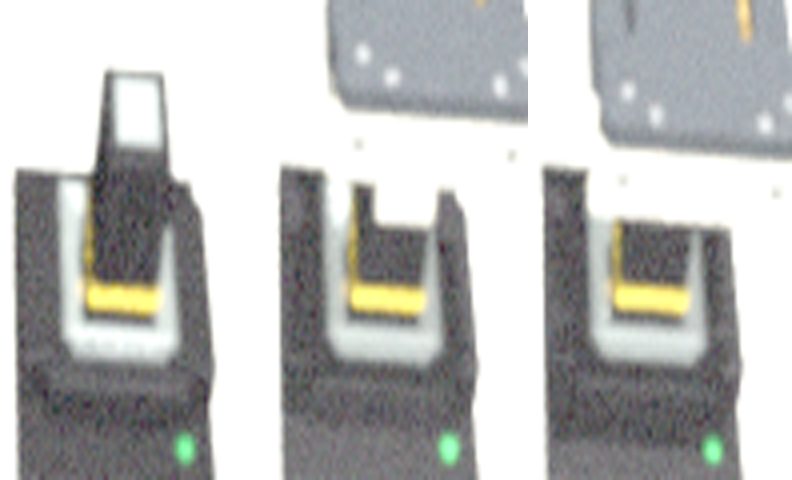

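Pads are dark and hide against the pack, so the picture doesn't tell whether the button is under the pad. A low-force test does: at 4 N the spring should push the fingers open.

Call:
{"fn": "step_arm", "kwargs": {"series": [0,0,0,0,0,0,3.6,0,0,0,0,0,0,3.6,0,0,0,0,0,0,3.6], "newtons": 4}}

```text
t: 5.9
ee_pos: [0.5705, -0.2624, 0.0768]
eef_rot: [0.0, 0.99, -0.142, 0.0]
ft_force: [-1.4, -1.6, 1.1]
grip_width: 0.435
gripper_force: 4.0
```

```bash
python3 s1.py
```

```text
turn [ 0. -0.  0.] shift cm [ 0.    -0.409 -0.025] t 5.9
F local [-0.884 -1.892  1.135] M local [-0.701  0.057 -0.03 ] open mm 38.09899691520317 grip 4.009036906063557
```

At 4 N the width is 38 mm, so the pads are on the bare 38 mm body and not on the button. They seem to sit higher than assumed, above it. I'll open, go 12 mm lower and try again gently.

Call:
{"fn": "step_arm", "kwargs": {"series": [0,0,0,0,0,0,6.2,0,0,0,0,-0.3,0,6.2,0,0,0,0,0,0.6,6.2,0,0,0,0,0,0.6,6.2,0,0,0,0,0,0,6.2]}}

```text
t: 6.4
ee_pos: [0.5704, -0.2591, 0.0632]
eef_rot: [-0.0, 0.99, -0.142, -0.001]
ft_force: [-0.6, 0.3, 0.0]
grip_width: 0.701
gripper_force: 0.0
```

Call:
{"fn": "step_arm", "kwargs": {"series": [0,0,0,0,0,0,5.2,0,0,0,0,0,0,4.8,0,0,0,0,0,0,4.6]}}

```text
t: 6.7
ee_pos: [0.5714, -0.2595, 0.0649]
eef_rot: [0.0, 0.99, -0.142, 0.0]
ft_force: [0.3, -1.1, 0.8]
grip_width: 0.54
gripper_force: 0.0
```

```bash
python3 s1.py
```

```text
turn [-0. -0.  0.] shift cm [-0.012 -0.109 -1.214] t 6.7
F local [ 0.562 -0.989  0.801] M local [0.019 0.019 0.027] open mm 47.28854977080573 grip 0.0
```

Call:
{"fn": "step_arm", "kwargs": {"series": [0,0,0,0,0.03,0,4.5,0,0,0,0,0.05,0,4.4,0,0,0,0,0.05,0,4.3,0,0,0,0,0,0,4.3]}}

```text
t: 7.1
ee_pos: [0.5713, -0.2603, 0.0649]
eef_rot: [-0.0, 0.99, -0.142, 0.0]
ft_force: [-0.3, 4.2, 2.1]
grip_width: 0.51
gripper_force: 4.0
```

```bash
python3 s1.py
```

```text
turn [-0.001 -0.001  0.001] shift cm [-0.018 -0.188 -1.206] t 7.1
F local [-1.523  3.944  2.082] M local [1.744 0.382 0.017] open mm 44.66762981085566 grip 4.008679445832968
```

Now the width is 44.7 mm at 4 N with +4 N on the +y pad, so the pad is on the button's upper part. The pads must really sit roughly 25 mm higher than stated. I open, descend in small watched steps to centre them, and recentre in y.

Call:
{"fn": "step_arm", "kwargs": {"series": [0,0,0,0,-0.13,0,6.2,0,0,0,0,0,0,6.2,0,0,0,0,0,0.4,6.2,0,0,0,0,0,0.4,6.2,0,0,0,0,0,0,6.2]}}

```text
t: 7.6
ee_pos: [0.5706, -0.2595, 0.0556]
eef_rot: [-0.0, 0.99, -0.143, -0.001]
ft_force: [-0.6, -0.8, -0.9]
grip_width: 0.703
gripper_force: 0.0
```

```bash
cat > s2.py <<'E'
from station import bot
from h import *
import sys
n=sys.argv[1]
snap(bot,'side','s'+n)
im=cv2.imread(f'pics/s{n}.png')[255:345,355:435].astype(float); im=np.clip(im/110,0,1)**.6*255
m=cv2.resize(im.astype(np.uint8),None,fx=5,fy=5,interpolation=cv2.INTER_CUBIC)
im=cv2.imread(f'pics/s{n}.png')[255:345,355:435]; m2=cv2.resize(im,None,fx=5,fy=5,interpolation=cv2.INTER_CUBIC)
cv2.imwrite(f'pics/v{n}.png',np.hstack([m,m2]))
E
python3 s1.py; python3 s2.py 3
```

```text
turn [0.    0.002 0.   ] shift cm [ 0.068 -0.126 -2.136] t 7.6
F local [-0.325 -0.937 -0.864] M local [-0.074  0.051 -0.013] open mm 61.5544839407147 grip 0.0
```

View pics/v3.png

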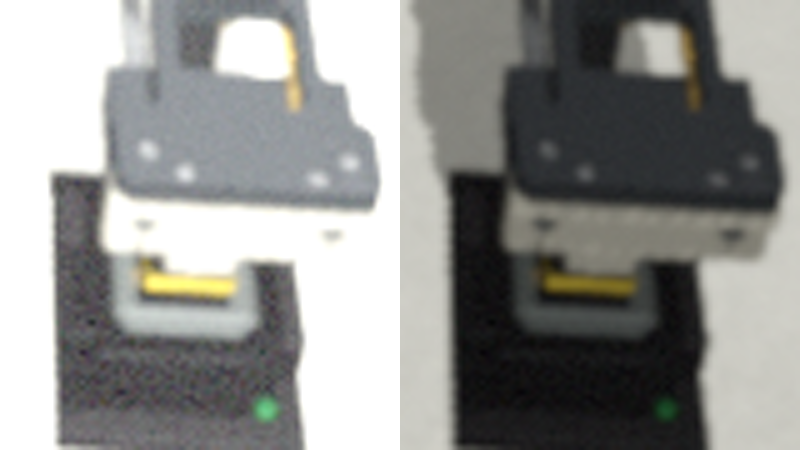

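Call:
{"fn": "step_arm", "kwargs": {"series": [0,0,0,0,-0.06,0.4,6.0,0,0,0,0,0,0.4,5.5,0,0,0,0,0,0.4,5.0,0,0,0,0,0,0,4.8,0,0,0,0,0,0,4.7]}}

```text
t: 8.15
ee_pos: [0.5714, -0.2589, 0.0445]
eef_rot: [0.0, 0.99, -0.142, -0.0]
ft_force: [-0.1, 0.3, -0.2]
grip_width: 0.54
gripper_force: 0.0
```

```bash
python3 s1.py
```

```text
turn [0. 0. 0.] shift cm [ 0.013 -0.05  -3.251] t 8.15
F local [-0.203  0.22  -0.201] M local [0.055 0.025 0.039] open mm 47.34142012576235 grip 0.0
```

Call:
{"fn": "step_arm", "kwargs": {"series": [0,0,0,0,0,0,4.6,0,0,0,0,0,0,4.5,0,0,0,0,0,0,4.4]}}

```text
t: 8.45
ee_pos: [0.5715, -0.2593, 0.045]
eef_rot: [0.0, 0.99, -0.142, 0.0]
ft_force: [-0.5, -2.2, 1.0]
grip_width: 0.514
gripper_force: 4.0
```

```bash
python3 s1.py
```

```text
turn [ 0. -0.  0.] shift cm [-0.005 -0.081 -3.204] t 8.45
F local [ 0.156 -2.256  0.973] M local [-1.055  0.036  0.009] open mm 45.039899441527986 grip 4.002699293196201
```

Both pads touch at 45 mm, with the button out as expected. I press it in, moving the tool along so the -y pad stays still.

Call:
{"fn": "step_arm", "kwargs": {"series": [0,0,0,0,0.05,0,4.4,0,0,0,0,0.05,0,4.3,0,0,0,0,0.05,0,4.2,0,0,0,0,0,0,4.2], "newtons": 22}}

```text
t: 8.85
ee_pos: [0.5711, -0.2605, 0.045]
eef_rot: [0.0, 0.99, -0.142, 0.0]
ft_force: [-1.8, -2.4, 4.4]
grip_width: 0.48
gripper_force: 9.9
```

```bash
python3 s1.py
```

```text
turn [ 0. -0.  0.] shift cm [-0.005 -0.213 -3.204] t 8.85
F local [-1.086 -2.806  4.41 ] M local [-1.105  0.337 -0.052] open mm 42.06567344498202 grip 9.916910827159882
```

Call:
{"fn": "step_arm", "kwargs": {"series": [0,0,0,0,0.05,0,4.1,0,0,0,0,0.05,0,4.0,0,0,0,0,0.05,0,3.9,0,0,0,0,0,0,3.7,0,0,0,0,0,0,3.6]}}

```text
t: 9.35
ee_pos: [0.5706, -0.2622, 0.0451]
eef_rot: [0.0, 0.99, -0.142, 0.0]
ft_force: [-3.0, -2.9, 4.9]
grip_width: 0.437
gripper_force: 22.0
```

```bash
python3 s1.py
```

```text
turn [ 0.    -0.     0.001] shift cm [-0.008 -0.385 -3.193] t 9.35
F local [-2.1   -3.617  4.9  ] M local [-1.444  0.53   0.001] open mm 38.320232828880215 grip 21.97768807411194
```

Call:
{"fn": "step_arm", "kwargs": {"series": [0,0,0,0,0.04,-0.05,3.4,0,0,0,0,0,0,3.4,0,0,0,0,0,0,3.4], "newtons": 30}}

```text
t: 9.65
ee_pos: [0.5706, -0.2622, 0.0451]
eef_rot: [0.0, 0.99, -0.142, 0.0]
ft_force: [-0.7, -2.7, 2.9]
grip_width: 0.432
gripper_force: 30.0
```

```bash
python3 s1.py
```

```text
turn [ 0. -0.  0.] shift cm [-0.003 -0.39  -3.189] t 9.65
F local [ 0.045 -2.756  2.89 ] M local [-1.215  0.018  0.045] open mm 37.805649760686364 grip 29.954427257180214
```

Call:
{"fn": "step_arm", "kwargs": {"series": [0,0,0,0,0.08,-0.05,3.4,0,0,0,0,0,-0.1,3.4,0,0,0,0,0,-0.1,3.4,0,0,0,0,0,0,3.4]}}

```text
t: 10.05
ee_pos: [0.5703, -0.2625, 0.0473]
eef_rot: [-0.0, 0.99, -0.142, -0.0]
ft_force: [2.8, -0.5, -4.8]
grip_width: 0.432
gripper_force: 29.9
```

```bash
python3 s1.py
```

```text
turn [-0.  0.  0.] shift cm [ 0.009 -0.425 -2.971] t 10.05
F local [ 2.824  0.281 -4.758] M local [ 0.514 -0.778  0.091] open mm 37.80291493075408 grip 29.91491250693798
```

Call:
{"fn": "step_arm", "kwargs": {"series": [0,0,0,0.03,0,-0.15,3.4,0,0,0,0,0,-0.2,3.4,0,0,0,0,0,-0.2,3.4]}}

```text
t: 10.35
ee_pos: [0.5702, -0.263, 0.0531]
eef_rot: [-0.0, 0.99, -0.142, -0.0]
ft_force: [0.5, 0.9, -5.9]
grip_width: 0.433
gripper_force: 29.9
```

```bash
python3 s1.py
```

```text
turn [0.    0.001 0.   ] shift cm [ 0.007 -0.472 -2.392] t 10.35
F local [ 0.269  1.014 -5.852] M local [-0.023 -0.663  0.046] open mm 37.947226315432076 grip 29.915223866701126
```

Call:
{"fn": "step_arm", "kwargs": {"series": [0,0,0,0,0,-0.3,3.4,0,0,0,0,0,-0.3,3.4,0,0,0,0,0,-0.3,3.4]}}

```text
t: 10.65
ee_pos: [0.5703, -0.2631, 0.0627]
eef_rot: [0.0, 0.99, -0.142, -0.0]
ft_force: [0.1, -0.3, -3.6]
grip_width: 0.434
gripper_force: 29.9
```

```bash
python3 s1.py
```

```text
turn [0. 0. 0.] shift cm [-0.006 -0.482 -1.425] t 10.65
F local [ 0.161 -0.247 -3.577] M local [ 0.02   0.005 -0.001] open mm 38.04295043723734 grip 29.92580607533455
```

Call:
{"fn": "step_arm", "kwargs": {"series": [0,0,0,0,0,-0.5,3.4,0,0,0,0,0,-0.5,3.4,0,0,0,0,0,-0.8,3.4,0,0,0,0,0,-1.5,3.4,0,0,0,0,0,-2.0,3.4]}}

```text
t: 11.15
ee_pos: [0.5699, -0.2629, 0.1154]
eef_rot: [-0.0, 0.99, -0.142, -0.001]
ft_force: [-0.2, 0.3, -3.2]
grip_width: 0.438
gripper_force: 29.9
```

Call:
{"fn": "step_arm", "kwargs": {"series": [0,0,0,0,0,-2.5,3.4,0,0,0,0,0,-2.5,3.4,0,0,0,0,0,-2.0,3.4,0,0,0,0,0,-0.5,3.4,0,0,0,0,0,0,3.4]}}

```text
t: 11.65
ee_pos: [0.5709, -0.263, 0.191]
eef_rot: [-0.0, 0.99, -0.142, 0.001]
ft_force: [-0.5, 0.6, -4.1]
grip_width: 0.433
gripper_force: 29.9
```

```bash
python3 s1.py; python3 - <<'E'
from station import bot
from go import *
t=load('top0')
for n,p,z in (('tumbler',(319,127),.05),('stamp',(321,228),.07),('pad',(316,193),.018)): print(n,atz(t,*p,z))
B=inframe(CK,YK,[.0288,-.0043,0]); print('bay',B)
o=bot.get_obs(); print(delta(o,[B[0],B[1],.185],YK), delta(o,[B[0],B[1],.185],YC),o['joint_positions'])
E
```

```text
turn [-0.    -0.002  0.   ] shift cm [-0.074 -0.451 11.403] t 11.65
F local [-0.618  0.469 -4.073] M local [-0.04   0.09   0.029] open mm 37.89895544077072 grip 29.925747960805893
tumbler [0.67670191 0.00621026 0.05      ]
stamp [0.43031932 0.00232726 0.07      ]
pad [0.52008853 0.01263072 0.018     ]
bay [0.55401338 0.21350907 0.        ]
(array([ 1.47992376e-04, -1.79982170e-03, -6.38439094e-01]), array([-15.05506763, -45.24098701,   0.5958891 ])) (array([-0.00041745, -0.00172561,  0.00035124]), array([-15.05506763, -45.24098701,   0.5958891 ])) [-1.21697966e-01  2.89018427e-01 -1.14306068e-01 -1.40877738e-04
 -1.16570118e+00  1.40666694e+00]
```

Call:
{"fn": "step_arm", "kwargs": {"series": [0,0,0,-1.25,-3.77,0,3.4,0,0,0,-1.25,-3.77,0,3.4,0,0,0,-1.25,-3.77,0,3.4,0,0,0,-1.25,-3.77,0,3.4,0,0,0,-1.25,-3.77,0,3.4]}}

```text
t: 12.15
ee_pos: [0.5625, -0.0631, 0.1886]
eef_rot: [0.0, 0.99, -0.143, -0.001]
ft_force: [0.4, 0.3, -3.0]
grip_width: 0.43
gripper_force: 29.9
```

Call:
{"fn": "step_arm", "kwargs": {"series": [0,0,0,-1.25,-3.77,0,3.4,0,0,0,-1.25,-3.77,0,3.4,0,0,0,-1.25,-3.77,0,3.4,0,0,0,-1.25,-3.77,0,3.4,0,0,0,-1.25,-3.77,0,3.4]}}

```text
t: 12.65
ee_pos: [0.5557, 0.1353, 0.1886]
eef_rot: [0.001, 0.99, -0.142, -0.001]
ft_force: [1.6, -0.5, -2.7]
grip_width: 0.431
gripper_force: 29.9
```

Call:
{"fn": "step_arm", "kwargs": {"series": [0,0,0,-1.25,-3.77,0,3.4,0,0,0,-1.25,-3.77,0,3.4,0,0,-0.128,0,0,0,3.4,0,0,-0.128,0,0,0,3.4,0,0,-0.128,0,0,0,3.4]}}

```text
t: 13.15
ee_pos: [0.5532, 0.2135, 0.1882]
eef_rot: [0.001, 0.999, 0.052, -0.001]
ft_force: [0.7, 0.3, -2.4]
grip_width: 0.431
gripper_force: 29.9
```

Call:
{"fn": "step_arm", "kwargs": {"series": [0,0,-0.128,0,0,0,3.4,0,0,-0.126,0,0,0,3.4,0,0,0,0,0,0,3.4,0,0,0,0,0,0,3.4]}}

```text
t: 13.55
ee_pos: [0.5537, 0.213, 0.1891]
eef_rot: [0.0, 0.985, 0.173, -0.001]
ft_force: [-0.2, 0.6, -3.3]
grip_width: 0.433
gripper_force: 29.9
```

```bash
cat > s3.py <<'E'
from st import *
B=inframe(CK,YK,[.0288,-.0043,.0])
st([B[0],B[1],.185],YK)
E
python3 s3.py; python3 - <<'E'
from station import bot
from go import *
snap(bot,'side','s5');snap(bot,'top','t5')
a=cv2.imread('pics/s5.png')[80:210,250:390];b=cv2.imread('pics/t5.png')[120:240,170:300]
cv2.imwrite('pics/v5.png',np.hstack([cv2.resize(a,(420,390),interpolation=cv2.INTER_CUBIC),cv2.copyMakeBorder(cv2.resize(b,(380,351),interpolation=cv2.INTER_CUBIC),0,39,0,0,cv2.BORDER_CONSTANT)]))
E
```

```text
turn [ 0.     0.002 -0.004] shift cm [ 0.048 -0.035  0.406] t 13.55
F local [ 0.013  0.643 -3.291] M local [-0.054 -0.036  0.02 ] open mm 37.90109540603525 grip 29.94509294629097
```

View pics/v5.png

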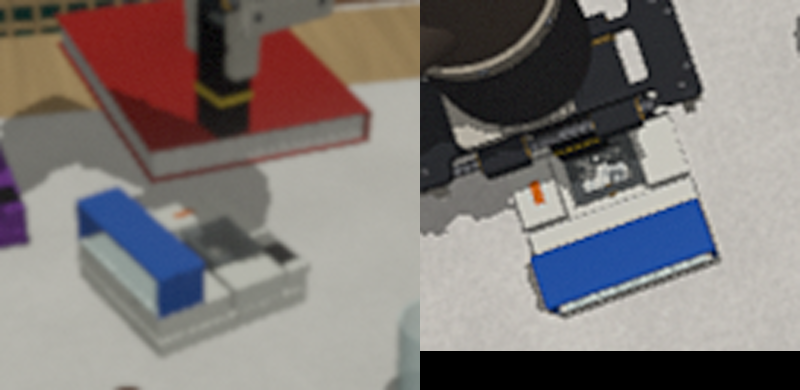

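Call:
{"fn": "step_arm", "kwargs": {"series": [0,0,-0.004,0.05,-0.08,3.0,3.4,0,0,0,0,0,3.0,3.4,0,0,0,0,0,2.4,3.4,0,0,0,0,0,1.3,3.4,0,0,0,0,0,0,3.4]}}

```text
t: 14.15
ee_pos: [0.5534, 0.2135, 0.0913]
eef_rot: [0.001, 0.984, 0.177, -0.002]
ft_force: [0.5, 0.4, -2.9]
grip_width: 0.433
gripper_force: 29.9
```

Call:
{"fn": "step_arm", "kwargs": {"series": [0,0,0,0,0,0,3.4,0,0,0,0,0,0,3.4]}}

```text
t: 14.35
ee_pos: [0.5554, 0.2149, 0.0947]
eef_rot: [-0.0, 0.984, 0.177, 0.001]
ft_force: [-0.7, 0.0, -2.3]
grip_width: 0.435
gripper_force: 29.9
```

```bash
python3 s3.py; python3 - <<'E'
from station import bot
from go import *
s=load('s5'); P=[.5537,.213]
for z in (.15,.156,.162): print(z,[proj(s,inframe(P+[z],YK,[a,-.0005+b,0])).round(1).tolist() for a,b in((-.015,-.019),(.015,-.019))])
s=snap(bot,'side','s6')
print(cv2.imread('pics/s6.png')[:,:].shape)
E
```

```text
turn [-0.    -0.002  0.004] shift cm [-0.154  0.077 -9.031] t 14.35
F local [-0.629  0.259 -2.335] M local [-0.069  0.022  0.031] open mm 38.08273590424474 grip 29.945495948195457
0.15 [[[322.4, 129.4]], [[332.7, 126.1]]]
0.156 [[[322.5, 127.2]], [[332.7, 124.0]]]
0.162 [[[322.5, 125.0]], [[332.8, 121.8]]]
(400, 640, 3)
```

Call:
{"fn": "step_arm", "kwargs": {"series": [0,0,0.003,-0.12,0.03,0.6,3.4,0,0,0,0,0,0.4,3.4,0,0,0,0,0,0.2,3.4,0,0,0,0,0,0.1,3.4,0,0,0,0,0,0,3.4]}}

```text
t: 14.9
ee_pos: [0.5533, 0.2135, 0.0799]
eef_rot: [0.0, 0.984, 0.176, -0.0]
ft_force: [-0.1, -0.4, -2.8]
grip_width: 0.433
gripper_force: 29.9
```

```bash
python3 s3.py
```

```text
turn [0.    0.    0.001] shift cm [  0.063   0.024 -10.507] t 14.9
F local [-0.196 -0.362 -2.78 ] M local [-0.107 -0.025  0.019] open mm 37.95045432708494 grip 29.94551494717598
```

Call:
{"fn": "step_arm", "kwargs": {"series": [0,0,0,0,0,0.1,3.4,0,0,0,0,0,0.1,3.4,0,0,0,0,0,0.1,3.4,0,0,0,0,0,0,3.4]}}

```text
t: 15.3
ee_pos: [0.5533, 0.2135, 0.077]
eef_rot: [0.0, 0.984, 0.176, -0.0]
ft_force: [-0.1, -0.4, -3.1]
grip_width: 0.437
gripper_force: 29.9
```

```bash
python3 s3.py
```

```text
turn [0.    0.    0.001] shift cm [  0.065   0.023 -10.798] t 15.3
F local [-0.215 -0.311 -3.078] M local [-0.04   0.033 -0.011] open mm 38.271316157168066 grip 29.945679903030396
```

Call:
{"fn": "step_arm", "kwargs": {"series": [0,0,0,0,0,0.1,3.4,0,0,0,0,0,0.1,3.4,0,0,0,0,0,0,3.4]}}

```text
t: 15.6
ee_pos: [0.5533, 0.2135, 0.075]
eef_rot: [0.0, 0.984, 0.176, -0.0]
ft_force: [0.7, -0.0, -3.4]
grip_width: 0.433
gripper_force: 29.9
```

```bash
python3 s3.py
```

```text
turn [0.    0.    0.001] shift cm [  0.067   0.025 -11.   ] t 15.6
F local [ 0.675 -0.255 -3.446] M local [-0.025  0.013  0.006] open mm 37.9502061849053 grip 29.945489466190338
```

Call:
{"fn": "step_arm", "kwargs": {"series": [0,0,0,0,0,0.1,3.4,0,0,0,0,0,0.1,3.4,0,0,0,0,0,0,3.4]}}

```text
t: 15.9
ee_pos: [0.5533, 0.2135, 0.073]
eef_rot: [0.0, 0.984, 0.176, -0.0]
ft_force: [-0.1, -0.2, -2.4]
grip_width: 0.43
gripper_force: 29.9
```

```bash
python3 s3.py
```

```text
turn [0.    0.    0.001] shift cm [  0.067   0.025 -11.201] t 15.9
F local [-0.206 -0.134 -2.371] M local [-0.068  0.053 -0.015] open mm 37.68206733534985 grip 29.945547580718994
```

Underside is at about hole top with no contact, so the estimate looks good. I go on down slowly.

Call:
{"fn": "step_arm", "kwargs": {"series": [0,0,0,0,0,0.1,3.4,0,0,0,0,0,0.1,3.4,0,0,0,0,0,0.1,3.4,0,0,0,0,0,0,3.4]}}

```text
t: 16.3
ee_pos: [0.5532, 0.2135, 0.0699]
eef_rot: [0.0, 0.984, 0.176, -0.0]
ft_force: [1.2, -0.6, -3.5]
grip_width: 0.438
gripper_force: 29.9
```

```bash
python3 s3.py
```

```text
turn [0.    0.    0.001] shift cm [  0.069   0.026 -11.505] t 16.3
F local [ 0.859 -1.002 -3.544] M local [-0.007  0.013  0.034] open mm 38.356766867294205 grip 29.945392683148384
```

Call:
{"fn": "step_arm", "kwargs": {"series": [0,0,0,0,0,0.1,3.4,0,0,0,0,0,0.1,3.4,0,0,0,0,0,0,3.4]}}

```text
t: 16.6
ee_pos: [0.5533, 0.2135, 0.068]
eef_rot: [0.0, 0.984, 0.176, -0.0]
ft_force: [0.4, 0.3, -2.5]
grip_width: 0.435
gripper_force: 29.9
```

```bash
python3 s3.py
```

```text
turn [0.    0.    0.001] shift cm [  0.065   0.026 -11.702] t 16.6
F local [ 0.436  0.118 -2.497] M local [-0.055 -0.029 -0.014] open mm 38.11180300413619 grip 29.945470690727234
```

Call:
{"fn": "step_arm", "kwargs": {"series": [0,0,0,0,0,0.1,3.4,0,0,0,0,0,0.1,3.4,0,0,0,0,0,0.1,3.4,0,0,0,0,0,0,3.4]}}

```text
t: 17.0
ee_pos: [0.5542, 0.214, 0.0656]
eef_rot: [-0.0, 0.984, 0.176, 0.001]
ft_force: [2.3, 0.3, -1.8]
grip_width: 0.435
gripper_force: 29.9
```

```bash
python3 s3.py
```

```text
turn [-0.    -0.002  0.001] shift cm [ -0.014   0.041 -11.944] t 17.0
F local [ 2.246 -0.486 -1.76 ] M local [-0.239 -1.136 -0.022] open mm 38.14922342683556 grip 29.948850497603416
```

Call:
{"fn": "step_arm", "kwargs": {"series": [0,0,0,0,0,0.1,3.4,0,0,0,0,0,0.1,3.4,0,0,0,0,0,0,3.4]}}

```text
t: 17.3
ee_pos: [0.554, 0.214, 0.0632]
eef_rot: [-0.0, 0.984, 0.176, 0.001]
ft_force: [4.6, 1.1, -3.0]
grip_width: 0.431
gripper_force: 29.9
```

```bash
python3 s3.py
```

```text
turn [-0.    -0.001  0.001] shift cm [  0.      0.046 -12.175] t 17.3
F local [ 4.638 -0.578 -3.008] M local [-0.234 -2.027  0.012] open mm 37.7167796203442 grip 29.94431734085083
```

The nub now bears on the pack, so it is in the hole. I ease towards +x and continue.

Call:
{"fn": "step_arm", "kwargs": {"series": [0,0,0,0.1,0,0.05,3.4,0,0,0,0.05,0,0.1,3.4,0,0,0,0,0,0.1,3.4,0,0,0,0,0,0,3.4]}}

```text
t: 17.7
ee_pos: [0.5545, 0.2139, 0.0602]
eef_rot: [0.0, 0.984, 0.176, -0.0]
ft_force: [3.6, 0.7, -4.2]
grip_width: 0.437
gripper_force: 29.9
```

```bash
python3 s3.py
```

```text
turn [0.    0.001 0.001] shift cm [ -0.067   0.023 -12.483] t 17.7
F local [ 3.655 -0.585 -4.175] M local [-0.141 -1.673  0.039] open mm 38.24737602205041 grip 29.940775707364082
```

Call:
{"fn": "step_arm", "kwargs": {"series": [0,0,0,0,0,0.1,3.4,0,0,0,0,0,0.1,3.4,0,0,0,0,0,0.1,3.4,0,0,0,0,0,0,3.4]}}

```text
t: 18.1
ee_pos: [0.5546, 0.214, 0.0574]
eef_rot: [0.0, 0.984, 0.176, -0.0]
ft_force: [3.5, -0.8, -3.4]
grip_width: 0.433
gripper_force: 29.9
```

```bash
python3 s3.py
```

```text
turn [0.    0.    0.001] shift cm [ -0.077   0.022 -12.764] t 18.1
F local [ 3.037 -1.996 -3.424] M local [-0.135 -1.428  0.039] open mm 37.9481063465226 grip 29.94494318962097
```

Call:
{"fn": "step_arm", "kwargs": {"series": [0,0,0,0.08,0.03,0.1,3.4,0,0,0,0,0,0.1,3.4,0,0,0,0,0,0.1,3.4,0,0,0,0,0,0,3.4]}}

```text
t: 18.5
ee_pos: [0.5551, 0.2137, 0.0542]
eef_rot: [0.0, 0.984, 0.176, -0.001]
ft_force: [0.6, 0.1, -1.6]
grip_width: 0.434
gripper_force: 30.0
```

```bash
python3 s3.py
```

```text
turn [0.    0.001 0.   ] shift cm [ -0.12   -0.019 -13.077] t 18.5
F local [ 0.549 -0.113 -1.621] M local [-0.061 -0.189 -0.009] open mm 38.05481364566262 grip 29.952737912535667
```

Call:
{"fn": "step_arm", "kwargs": {"series": [0,0,0,0,0,0.1,3.4,0,0,0,0,0,0.1,3.4,0,0,0,0,0,0,3.4]}}

```text
t: 18.8
ee_pos: [0.5552, 0.2137, 0.0523]
eef_rot: [0.0, 0.984, 0.176, -0.0]
ft_force: [-0.6, -0.8, -1.2]
grip_width: 0.433
gripper_force: 30.0
```

```bash
python3 s3.py
```

```text
turn [0.    0.001 0.   ] shift cm [ -0.133  -0.016 -13.267] t 18.8
F local [-0.869 -0.48  -1.187] M local [-0.205  0.307 -0.013] open mm 37.95554819427388 grip 29.957242906093597
```

Call:
{"fn": "step_arm", "kwargs": {"series": [0,0,0,0,0,0.1,3.4,0,0,0,0,0,0,3.4]}}

```text
t: 19.0
ee_pos: [0.5553, 0.2138, 0.0514]
eef_rot: [0.0, 0.984, 0.176, -0.0]
ft_force: [-0.9, -0.6, -0.3]
grip_width: 0.434
gripper_force: 30.0
```

Call:
{"fn": "step_arm", "kwargs": {"series": [0,0,0,0,0,0.1,3.4,0,0,0,0,0,0,3.4]}}

```text
t: 19.2
ee_pos: [0.5554, 0.2138, 0.0511]
eef_rot: [0.0, 0.984, 0.176, -0.0]
ft_force: [-3.6, -1.7, 5.0]
grip_width: 0.431
gripper_force: 30.0
```

```bash
python3 s3.py
```

```text
turn [0.    0.    0.001] shift cm [ -0.147  -0.018 -13.39 ] t 19.2
F local [-3.955 -0.348  4.969] M local [-0.177  1.523  0.01 ] open mm 37.71904815055905 grip 29.973267875611782
```

Call:
{"fn": "step_arm", "kwargs": {"series": [0,0,0,-0.1,0,0,3.4,0,0,0,0,0,0.05,3.4,0,0,0,0,0,0.05,3.4,0,0,0,0,0,0,3.4]}}

```text
t: 19.6
ee_pos: [0.5554, 0.2138, 0.0511]
eef_rot: [-0.0, 0.984, 0.176, 0.001]
ft_force: [-2.3, -2.4, 10.8]
grip_width: 0.436
gripper_force: 30.0
```

```bash
python3 s3.py
```

```text
turn [ 0.    -0.002  0.001] shift cm [ -0.118  -0.018 -13.393] t 19.6
F local [-3.041 -1.485 10.788] M local [-0.443  1.587  0.04 ] open mm 38.22497059804551 grip 29.987142607569695
```

Call:
{"fn": "step_arm", "kwargs": {"series": [0,0,0,-0.05,0,-0.03,3.85,0,0,0,0,-0.05,0,4.0,0,0,0,0,-0.05,0,4.1,0,0,0,0,-0.05,0,4.2]}}

```text
t: 20.0
ee_pos: [0.5546, 0.2152, 0.0509]
eef_rot: [-0.0, 0.984, 0.176, 0.001]
ft_force: [0.2, -2.5, 5.7]
grip_width: 0.479
gripper_force: 10.1
```

```bash
python3 s3.py
```

```text
turn [ 0.    -0.002  0.001] shift cm [ -0.092   0.141 -13.411] t 20.0
F local [-0.708 -2.382  5.728] M local [-0.945  0.514 -0.025] open mm 41.95738932980638 grip 10.094295144081116
```

Call:
{"fn": "step_arm", "kwargs": {"series": [0,0,0,0,-0.05,0,4.3,0,0,0,0,-0.05,0,4.4,0,0,0,0,-0.05,0,4.5,0,0,0,0,-0.03,0,4.6]}}

```text
t: 20.4
ee_pos: [0.5538, 0.217, 0.0504]
eef_rot: [-0.0, 0.984, 0.176, 0.001]
ft_force: [0.3, -1.1, 0.8]
grip_width: 0.52
gripper_force: 0.7
```

```bash
python3 s3.py
```

```text
turn [-0.    -0.002  0.001] shift cm [ -0.075   0.329 -13.465] t 20.4
F local [-0.112 -1.17   0.831] M local [-0.619 -0.116  0.005] open mm 45.54263204876804 grip 0.7013693265616894
```

Call:
{"fn": "step_arm", "kwargs": {"series": [0,0,0,0,0,0,5.2,0,0,0,0,0,0,6.5,0,0,0,0,0,0,7.0,0,0,0,0,0,-1,7.0,0,0,0,0,0,-2,7.0]}}

```text
t: 20.9
ee_pos: [0.5521, 0.216, 0.0793]
eef_rot: [0.001, 0.984, 0.176, -0.001]
ft_force: [0.9, 0.4, 0.5]
grip_width: 0.796
gripper_force: 0.0
```

Call:
{"fn": "step_arm", "kwargs": {"series": [0,0,0,0,0,-4,7.0,0,0,0,0,0,-4,7.0,0,0,0,0,0,-4,7.0,0,0,0,0,0,0,7.0,0,0,0,0,0,0,7.0]}}

```text
t: 21.4
ee_pos: [0.5535, 0.2171, 0.2018]
eef_rot: [-0.001, 0.984, 0.176, 0.001]
ft_force: [-0.7, 0.7, -1.0]
grip_width: 0.799
gripper_force: 0.0
```

Call:
{"fn": "step_arm", "kwargs": {"series": [0,0,0,-3,-4,0,7.0,0,0,0,-3,-4,0,7.0,0,0,0,-3,-4,0,7.0,0,0,0,-3,-4,0,7.0,0,0,0,0,0,0,7.0]}}

```text
t: 21.9
ee_pos: [0.381, 0.3273, 0.1994]
eef_rot: [-0.0, 0.984, 0.178, -0.001]
ft_force: [0.6, -0.4, 0.0]
grip_width: 0.802
gripper_force: 0.0
```

```bash
python3 - <<'E'
from station import bot
from go import *
o=bot.get_obs(); print(o['t'],o['ee_pos'],o['ft_force'])
s=snap(bot,'side','s9');t=snap(bot,'top','t9')
B=inframe(CK,YK,[.0303,-.0043,0])
for n,sn in(('s',s),('t',t)):
    im=sn['img'][:, :, :].astype(int)
    m=((im[...,0]>150)&(im[...,1]>60)&(im[...,1]<140)&(im[...,2]<70)).astype(np.uint8)
    k,l,st_,c=cv2.connectedComponentsWithStats(m)
    print(n,'orange',[(c[i].round(1).tolist(),int(st_[i,4])) for i in range(1,k) if st_[i,4]>3])
    yl=((im[...,0]>110)&(im[...,1]>90)&(im[...,2]<60)).astype(np.uint8); k,l,st_,c=cv2.connectedComponentsWithStats(yl)
    print(n,'yellow',[(c[i].round(1).tolist(),int(st_[i,4])) for i in range(1,k) if st_[i,4]>3])
    P=lambda d:proj(sn,B+R.from_euler('z',YK,degrees=True).apply(d)).round(1).tolist()
    print('exp button',P([0,.026,.091]),'top corners',[P([a,b,.113]) for a in(-.015,.015) for b in(-.019,.019)])
    d=np.abs(im-load({'s':'side0','t':'top0'}[n])['img'].astype(int)).max(2)
    for nm,p,z in(('tumbler',(.677,.006),.05),('stamp',(.43,.002),.04),('pad',(.52,.0126),.018)):
        u,v=proj(sn,[*p,z])[0].astype(int); print(nm,(d[v-18:v+18,u-18:u+18]>40).sum())
    # dark pack extent near the expected top
    g=im.max(2); u0,v0=np.array(P([0,0,.113])).astype(int)[0]
    print('dark rows/cols', [''.join('#' if g[v,u]<60 else '.' for u in range(u0-16,u0+17)) for v in range(v0-12,v0+20,4)])
E
```

```text
21.9 [0.38095467 0.32728911 0.19943222] [ 0.61335146 -0.44081478  0.03254412]
s orange [([247.6, 260.6], 18)]
s yellow [([325.0, 161.4], 5), ([247.2, 260.7], 10)]
exp button [[317.9, 140.0]] top corners [[[322.7, 142.1]], [[314.5, 135.4]], [[332.7, 138.8]], [[324.4, 132.2]]]
tumbler 0
stamp 0
pad 0
dark rows/cols ['.................................', '.................................', '.................................', '..........###....................', '..........###############........', '..........##############.........', '..........##############.........', '..........##############.........']
t orange [([408.3, 168.1], 15), ([218.2, 174.3], 11), ([209.5, 185.2], 19), ([139.0, 269.3], 23), ([365.0, 272.7], 23)]
t yellow [([48.5, 30.0], 4), ([57.5, 30.0], 12), ([146.5, 31.0], 4), ([157.5, 31.0], 16), ([273.5, 32.0], 6), ([370.0, 33.0], 25), ([481.5, 34.0], 6), ([226.0, 47.0], 5), ([408.2, 168.3], 9), ([543.0, 206.5], 4), ([364.9, 273.0], 14), ([541.5, 372.0], 22)]
exp button [[218.3, 176.3]] top corners [[[237.7, 173.9]], [[221.7, 179.6]], [[233.5, 161.6]], [[217.4, 167.2]]]
tumbler 0
stamp 0
pad 0
dark rows/cols ['..........................#######', '............................####.', '..........#####......####........', '........###...........######.....', '.........###.....#############...', '..........#####################..', '...........########..######......', '.................................']
```

The pack stands upright and seated with the button out: orange is at top (218,174), against (218,176) expected. The tumbler, stamp and ink pad haven't changed.

```bash
python3 -c "
from station import bot
print(bot.close_job())"
```

```text
the job is handed in; nothing more can be done
None
```

The pack is out of the charger and plugged fully home in the white checker's bay, button towards the orange mark and sprung out (clip engagement not pull-tested); the job is handed in at about 22 s, with the tumbler, stamp and ink pad untouched.

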